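Index the cake turntable to the next portion hole

TASK

Turn the cake turntable on to the next portion: pull the sprung index knob up out of its parking slot, swing the platter counter-clockwise (seen from above) by the knob, and let the pin spring fully home into the first hole of the steel ring, then let go. The ring's setting has not been measured, so feel for the hole with the pin riding lightly on the ring, and never force the pin hard against the ring. The cake tin stays in the middle of the platter, and everything else on the counter stays where it is.

Things in the scene. Friction and masses are not known exactly. Their poses are not given: they have to be found in the camera images.
- stand: Fixed cake turntable: dark wooden base, a disc 344 mm across and 20 mm high; origin at the centre of its underside on the counter, on the vertical turning axis; z up; its x axis gives the zero of the platter angle.
- ring_top (a point): Point on the axis at the top face of the flat steel index ring, 32 mm above the counter; axes as the stand's, NOT turned with the ring. Ring 125 to 165 mm from the axis, 12 mm thick, clamped at an unmeasured setting. Counter-clockwise it has a parking slot (end at platter angle 0.13 to 0.53), plain land (always 0.56 to 0.65), first hole (11 mm, through, centre at 0.70 to 1.10), wrong hole 0.50 rad further.
- platter (a joint): Angle (rad) of the aluminium platter (236 mm across, top 46 mm above the counter). Its arm, 30 mm wide, top 48 mm above the counter, reaches 170 mm from the axis; at 0 it points along the stand's -x axis. Grows counter-clockwise from above. Starts within 0.05 of 0, stops at -0.25 and 1.9; light friction (about 1 N at the knob), stays where left.
- pin (a joint): Lift (m) of the sprung index pin in the arm, 145 mm from the axis; slides straight up. 0 = home (in slot or hole), 0.009 = riding on the ring's top, stops at 0.018. Spring pushes down 5 N at 0, 7 N at 0.010, 8.5 N at the top; damped, springs back in about 0.2 s. Riding, it drags about 2 N at the knob. Swings out of the slot only when lifted over 0.009.
- knob (a point): Centre of the pull knob on the pin: smooth upright steel cylinder 24 mm across, 28 mm high (14 mm above and below this point), on a 12 mm stem. 76 mm above the counter with the pin home; rises with the pin. Knob underside is 14 mm above the arm when home.
- pin_tip: Round nose of the pin, 8 mm across, under the arm; origin at its lowest point: 23 mm above the counter when home, 32 mm when riding on the ring (its spring alone then loads the ring with 7 N). It must never bear on the ring, down or sideways in a hole, with more than 15 N: a finger pressed on the knob's side while it moves down pushes the pin down too, and pushing on after the pin has dropped wedges it against the hole's wall.
- tin: Open steel cake tin, 152 mm across and 48 mm high, loose in the middle of the platter (starts within 6 mm of the axis), 0.25 to 0.5 kg; origin at the centre of its underside.
- glass_bowl: Bystander: glass bowl, 210 mm across, 85 mm high; origin under its centre.
- steel_bowl: Bystander: stainless bowl, 160 mm across, 75 mm high, nested in the glass bowl; origin under its centre.
- pinch_bowl: Bystander: silicone pinch bowl, 84 mm across, 35 mm high; origin under its centre.
- spatula: Bystander: bamboo spatula 280 mm long, lying flat along its x axis.
- tongs: Bystander: steel tongs about 235 mm long, lying on a white ceramic tile; origin under the middle.
- jar: Bystander: closed glass jar, 72 mm across, 90 mm high; origin under its centre.
- mug: Bystander: ceramic mug, 80 mm across, 85 mm high; origin under its centre.

How it is judged:
On the way, in this order (a step that is already met when the one before it is completed fails the run):
1. the pin is pulled up clear of the parking slot (value of joint pin above 0.0095 m and value of joint platter below 0.5 rad), for 0.05 s.
2. the pin rides on or above the ring past the slot (value of joint platter above 0.57 rad and value of joint pin above 0.006 m), for 0.05 s.
At the end, for the whole second after the job is handed in: The pin is home (lift under 2 mm) in the first hole (platter angle between 0.65 and 1.15), the platter at rest, and the tin upright on the platter within 20 mm of the axis (value of joint pin below 0.002 m and value of joint platter between 0.65 and 1.15 rad and velocity of joint platter between -0.05 and 0.05 rad/s and horizontal distance between tin and stand below 0.02 m and angle between tin's own z axis and vertical below 0.1 rad and z of tin in the frame of stand below 0.052 m); the robot touches nothing.
It fails at once if the pin is forced against the ring with more than 15 N (contact force between pin_tip and stand above 15 N).
It fails at once if a bystander is shifted more than 30 mm (distance of any of glass_bowl, steel_bowl, pinch_bowl, spatula, tongs, jar, mug from where it was at the start of the episode above 0.03 m).
It also fails if it takes over 64 s, if anything falls off the work surface, if the arm or the gripper's body presses on something with over 40 N, if the wrist force passes 120 N, or if a joint passes its speed limit or range.

ROBOT

A 7-joint arm with a two-finger parallel gripper is mounted at the origin on the work surface. World frame = base frame: x ahead of the robot, y to its left, z up, the work surface at z = 0. Lengths are in m, angles in rad, forces in N, time in s.
With the tool pointing down it reaches from about 0.35 to 0.9 m from the base axis. Payload 8.1 kg.
Tool frame: the origin (TCP) lies at the very end of the fingers, on their centre line; the grasp point (between the pads) lies 19 mm behind it; x points along the fingers, y is the direction in which the jaws open and shut, and the axes are right-handed (so a half turn about x gives the same grasp; the last joint's range is limited). The gripper opens to 92 mm and grips with 3 to 60 N. Pads are 19 mm wide; open, the fingers measure 130 mm over their backs; the gripper's body (75 mm by 190 mm) begins 47 mm behind the grasp point.
Start: joints at [1.03, 0.434, 0.025, 1.573, -0.012, 1.134, -0.075], TCP at [0.265, -0.566, 0.227] pointing down, gripper open.
Joint ranges: [-2.62, 2.62], [-0.44, 2.09], [-1.27, 1.32], [0.08, 2.57], [-1.32, 4.46], [0.12, 2], [-2.74, 2.74]. Speed limits (rad/s): [2.22, 2.22, 3.01, 3.01, 3.14, 3.14, 3.14].

INTERFACE

Orientations are given as a rotation vector (axis times angle).
In Python, from cell import arm gives the robot as it stands.
- The arm moves only by the tool servo_tool, never from a script. Its argument "plan" is a list of rows, each a list of 2 entries, a list of its own where there are three numbers: the shift along the world's x, y, z in cm, then the turn, a rotation vector about the world's x, y, z in degrees. A call has 1 to 12 rows; each row is the pose to reach, as a shift and turn from the pose measured when the call began; what a row does not reach only later rows make up. A row lasts 1/10 s, in which the tool goes at most 50 mm and 8.59 degrees, less where a joint would pass 70% of its speed; a pose out of reach is approached as far as the arm can. A call with a gripper value outside its range is refused whole. "grip" is the opening, from 0 (shut) to 1 (fully open), set as the call begins (left out, the last holds). The fingers move at their own pace and stop on an object; "squeeze" is the grip in N (left out, the last holds). Time passes only in rows, so rows that repeat a pose let the fingers close. It gives the time, the measured TCP pose, the force and the opening at its end, in the units of the state.
- arm.observe(): the state, without advancing time (a new reading comes with each control period).
- arm.get_image(name): name is "side" or "top"; returns a dict with "frame" (384x512x3 uint8, blue, green, red), "fx", "fy", "cx", "cy" (pixels), "D" ([k1, k2, p1, p2, k3] as OpenCV has them; the pictures are not rectified), "position" and "rotation" of the camera in the world. Camera axes: x right, y down, z forward; pixel columns grow to the right and rows downward; lengths in m; the calibration is good to about 2 mm. A picture is of the moment at which its call begins. There is no depth.
- arm.sign_off(): hands the job in, once; it reports no verdict.
Trained networks look in a picture, given as the dict that the camera call returned (one of the last four; its "shot" number tells which), for a name from the list of things; names that differ only in an ending like _2 or _b are one class to them, and where a whole thing is asked for, a point or a joint stands for the part that bears it (a point fixed in the world has none). Each returns a list of dicts, best first, with "score" (0 to 1); they miss things now and then, are a little off and sometimes report something else, mostly with a low value. They report only what shows in the picture. A call takes as long as a camera call.
- arm.search_frame(picture, query): "at" ([column, row] in pixels, amid what is visible of it).
- arm.trace(picture, query): "pixels" (384x512 bool, what is visible of it) and "at" ([column, row] in pixels, amid what is visible of it).
The state is a dict: "clock": time; "joints": joint angles; "dq": joint speeds; "joint_efforts": joint torques, N m; "position": TCP position; "ee_rot": TCP orientation; "force": force on the tool from outside, world axes, zero at the start; "ft_torque": the same for the moment, N m; "width": opening from 0.0 (shut) to 1.0 (fully open).
Only numpy, scipy, OpenCV 4.12 (cv2) and the standard library are available. Lean on these libraries where they do the work, as an engineer would, in place of code of your own. Each camera call takes 0.05 s, during which the arm holds its last target.

## Working session

There is one attempt and no reset: what is moved stays moved. The work goes in short steps, Python scripts to look and compute and a tool call to move; the robot and the scene stay as the last step left them, time stands still between calls to the robot, and variables do not carry over. Pictures are saved under pics/ and viewed, and the job is handed in when it is done.

Besides the shell and the picture viewer there is one more tool, called after "Request:" in YAML: its name, and indented under it one key for each argument. servo_tool: Moves the arm, as the interface text tells. Its arguments: {"type":"object","properties":{"plan":{"type":"array","items":{"type":"array"}},"grip":{"type":"number"},"squeeze":{"type":"number"}},"required":["plan"]}

```bash
mkdir -p pics; ls
python3 - <<'E'
from cell import arm
import cv2
print(arm.observe())
for n in ("side","top"):
    p=arm.get_image(n); cv2.imwrite(f"pics/{n}0.png",p["frame"])
    print(n,{k:p[k] for k in p if k!="frame"})
    for q in ("stand","platter","knob","tin","ring_top","pin"):
        try: print(q,[(r["at"],round(r["score"],2)) for r in arm.search_frame(p,q)][:3])
        except Exception as e: print(q,e)
print(arm.observe()["clock"])
E
```

```text
pics
{'clock': 0.0, 'joints': array([ 1.03038488,  0.43520238,  0.02492352,  1.5740957 , -0.01157811,
        1.13403803, -0.0750489 ]), 'dq': array([-0.00026664,  0.00079906,  0.00087356,  0.00206245, -0.00161919,
       -0.00047034,  0.00049336]), 'joint_efforts': array([-3.30273042e-04, -6.67843866e+01,  9.84561369e-01, -3.14463079e+01,
       -6.04697037e-02,  4.30392392e-02,  1.56190572e-04]), 'position': array([ 0.264717  , -0.56558937,  0.22595777]), 'ee_rot': array([ 1.97915894,  0.44199612, -1.98014382]), 'force': array([-0.68922665,  0.01612469, -0.33480067]), 'ft_torque': array([0.00888031, 0.01783201, 0.01542505]), 'width': 1.0005295293896117}
side {'fx': 368.029404268346, 'fy': 368.029404268346, 'cx': 256.7879192024425, 'cy': 187.69867902484998, 'D': array([0.01228466, 0.        , 0.        , 0.        , 0.        ]), 'position': array([0.18296245, 0.66674678, 0.96262267]), 'rotation': array([-0.54133624,  2.78533781, -0.98556807]), 'shot': 1}
stand [([224.7, 181.1], 0.8)]
platter [([227.5, 180.6], 0.98), ([116.1, 296.5], 0.7), ([224.1, 154.8], 0.47)]
knob [([147.6, 301.8], 0.52), ([230.2, 187.2], 0.42), ([247.4, 295.8], 0.42)]
tin [([222.7, 157.6], 0.89)]
ring_top [([316.0, 142.5], 0.68), ([223.5, 177.6], 0.64)]
pin [([234.9, 190.6], 0.43)]
top {'fx': 401.5203152736232, 'fy': 401.5203152736232, 'cx': 255.41650668322495, 'cy': 192.4868636678614, 'D': array([-0.01450336,  0.        ,  0.        ,  0.        ,  0.        ]), 'position': array([0.19319257, 0.02195122, 1.5525426 ]), 'rotation': array([-2.14912504,  2.10794808, -0.22150154]), 'shot': 2}
stand [([269.2, 176.4], 0.91)]
platter []
knob []
tin [([278.3, 160.8], 0.91)]
ring_top [([276.8, 175.4], 0.95), ([170.6, 224.8], 0.57)]
pin []
0.7
```

View pics/side0.png

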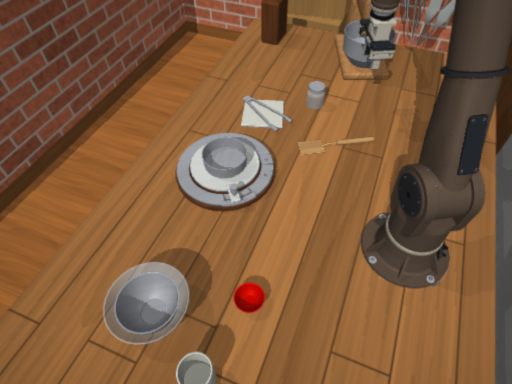

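View pics/top0.png

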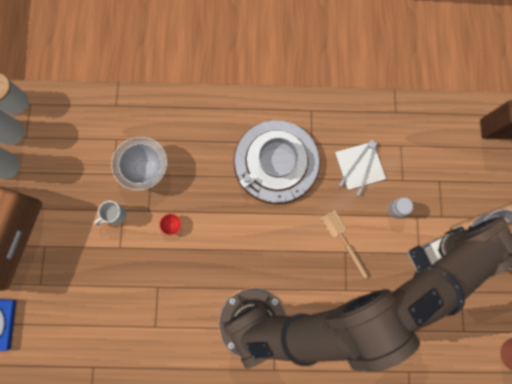

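The side view shows the turntable at about (225,172), with the knob at about (235,190). In the top view the turntable is at (278,161) and the knob at about (247,181). Next I'll zoom in and measure.

```bash
cat > h.py <<'E'
import numpy as np, cv2
from scipy.spatial.transform import Rotation as R
def K(p): return np.array([[p["fx"],0,p["cx"]],[0,p["fy"],p["cy"]],[0,0,1.]])
def RT(p):
    M=R.from_rotvec(p["rotation"]).as_matrix(); return M, np.array(p["position"])
def ray(p,uv):
    u=cv2.undistortPoints(np.array(uv,float).reshape(-1,1,2),K(p),p["D"]).reshape(-1,2)
    M,c=RT(p); return c,(np.c_[u,np.ones(len(u))]@M.T)
def plane(p,uv,z):
    c,d=ray(p,uv); return c+d*((z-c[2])/d[:,2])[:,None]
def proj(p,X):
    M,c=RT(p); X=np.atleast_2d(X)
    rv,_=cv2.Rodrigues(M.T); return cv2.projectPoints(np.ascontiguousarray(X,float),rv,-M.T@c,K(p),p["D"])[0].reshape(-1,2)
def tri(ps,uvs):
    A=np.zeros((3,3));b=np.zeros(3)
    for p,uv in zip(ps,uvs):
        c,d=ray(p,[uv]);d=d[0]/np.linalg.norm(d[0]);P=np.eye(3)-np.outer(d,d);A+=P;b+=P@c
    return np.linalg.solve(A,b)
E
python3 - <<'E'
from cell import arm
from h import *
import pickle
ps={}
for n in ("side","top"):
    p=arm.get_image(n); ps[n]=p
    f=p["frame"]
    u,v=(225,172) if n=="side" else (278,162)
    c=f[v-45:v+45,u-55:u+55]; cv2.imwrite(f"pics/{n}z.png",cv2.resize(c,None,fx=7,fy=6.6,interpolation=cv2.INTER_CUBIC) if 0 else cv2.resize(c,None,fx=6.5,fy=6.5,interpolation=cv2.INTER_CUBIC))
    for q in ("stand","tin","platter"):
        r=arm.trace(p,q)
        if not r: print(n,q,"none");continue
        m=r[0]["pixels"].astype(np.uint8); 
        ct=max(cv2.findContours(m,cv2.RETR_EXTERNAL,cv2.CHAIN_APPROX_NONE)[0],key=cv2.contourArea)
        z={"stand":.02,"tin":.094,"platter":.046}[q]
        X=plane(p,ct.reshape(-1,2)+0.0,z)[:,:2].astype(np.float32)
        print(n,q,r[0]["score"],r[0]["at"],cv2.minEnclosingCircle(X),cv2.fitEllipse(X))
pickle.dump(ps,open("ps.pkl","wb"))
E
```

```text
side stand none
side tin 0.57 [226.5, 157.8] ((0.6088011264801025, -0.06862291693687439), 0.08979347348213196) ((0.6062698364257812, -0.07032938301563263), (0.145104318857193, 0.17849251627922058), 26.291610717773438)
side platter 0.73 [222.3, 178.6] ((0.6082181334495544, -0.05623391270637512), 0.1769033670425415) ((0.6053346991539001, -0.058653734624385834), (0.32465824484825134, 0.3486868739128113), 31.93736457824707)
top stand 0.93 [273.0, 175.3] ((0.6163277626037598, -0.08245868980884552), 0.17514529824256897) ((0.6180419325828552, -0.08143454045057297), (0.33799856901168823, 0.3450454771518707), 60.469505310058594)
top tin 0.97 [278.5, 157.1] ((0.6146936416625977, -0.08268425613641739), 0.082933209836483) ((0.6154274344444275, -0.08372364193201065), (0.15302608907222748, 0.160834401845932), 74.80377197265625)
top platter 0.59 [265.4, 172.5] ((0.605294942855835, -0.05834569036960602), 0.14200639724731445) ((0.6133247017860413, -0.0748472735285759), (0.22095660865306854, 0.25943273305892944), 36.528961181640625)
```

```bash
true
```

```text
(no output)
```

View pics/sidez.png

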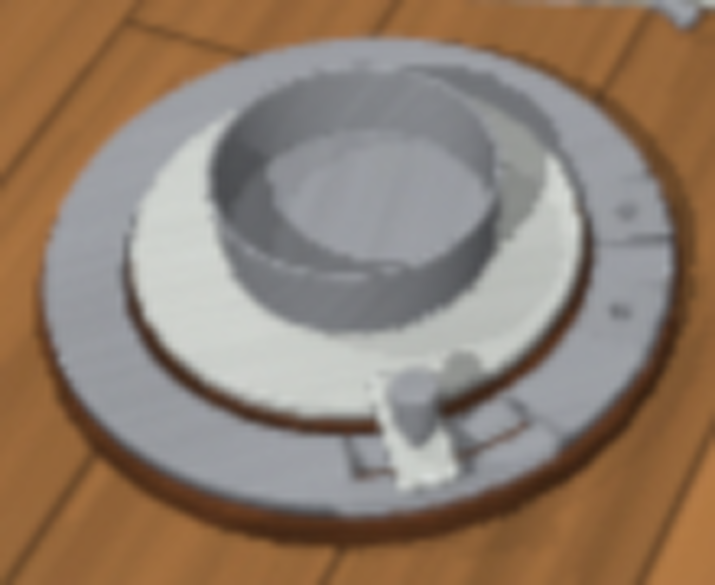

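View pics/topz.png

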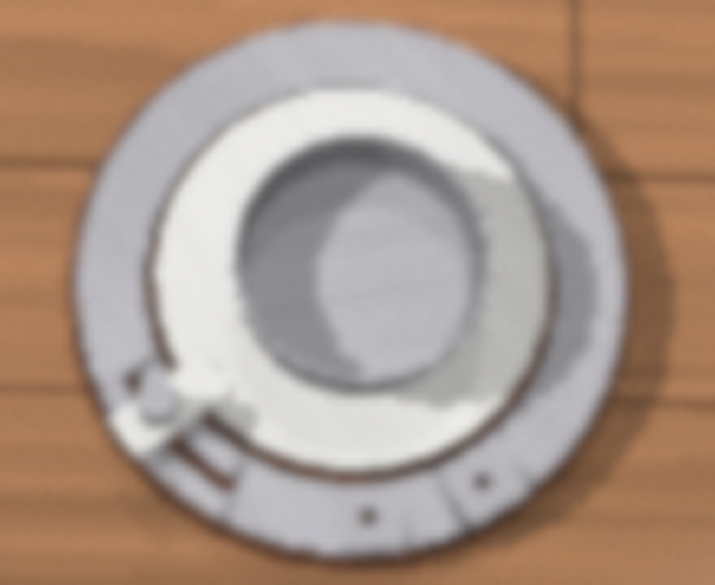

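Run:
```python
from h import *
import pickle
ps=pickle.load(open("ps.pkl","rb")); s,t=ps["side"],ps["top"]
from scipy.optimize import least_squares
def circ(X):
    f=lambda q:np.hypot(*(X-q[:2]).T)-q[2]
    r=least_squares(f,[.61,-.08,.15],loss="soft_l1",f_scale=.002);return r.x,np.sqrt(np.mean(r.fun**2))
# ring outline from color: grey/white vs brown, saturation
for n,p in ps.items():
    u,v=(225,172) if n=="side" else (278,162)
    hsv=cv2.cvtColor(p["frame"],cv2.COLOR_BGR2HSV)
    m=((hsv[...,1]<70)).astype(np.uint8); k=np.zeros_like(m);k[v-45:v+45,u-55:u+55]=1
    cs=cv2.findContours(m*k,cv2.RETR_EXTERNAL,cv2.CHAIN_APPROX_NONE)[0]
    ct=max(cs,key=cv2.contourArea).reshape(-1,2)
    hull=ct
    print(n,"ring",circ(plane(p,hull,.032)[:,:2]))
ks=tri([s,t],[(233.7,189.3),(247.3,177)])
print("knob tri",ks, proj(s,ks),proj(t,ks))
ax=circ(plane(t,hull,.032)[:,:2])[0][:2]
print("knob side z.09 top",plane(s,[(233.8,186.2)],.09),"top",plane(t,[(247.3,177)],.088))
for hs,ht in (((265.5,174.8),(279.6,196.4)),((266.5,159.5),(297.5,191))):
    a=plane(s,[hs],.032)[0];b=plane(t,[ht],.032)[0]
    for X in(a,b):
        d=X[:2]-ax;print(X,np.hypot(*d),np.degrees(np.arctan2(d[1],d[0])))
d=ks[:2]-ax;print("knob",np.hypot(*d),np.degrees(np.arctan2(d[1],d[0])))
```

```text
side ring (array([ 0.61402843, -0.07741236,  0.16641493]), np.float64(0.0016783284255722096))
top ring (array([ 0.61801665, -0.08160626,  0.16690505]), np.float64(0.0011805855149488362))
knob tri [0.53462102 0.0306314  0.06864254] [[232.25735262 188.90154513]] [[247.52792835 178.21118307]]
knob side z.09 top [[0.52625885 0.03438307 0.09      ]] top [[0.53479548 0.03146988 0.088     ]]
[ 0.47075663 -0.09204675  0.032     ] 0.14762966663723429 -175.94460926592484
[ 0.47386335 -0.09426518  0.032     ] 0.14470805751088567 -174.98140825549953
[ 0.49316556 -0.15894048  0.032     ] 0.1468617655132442 -148.2254434089324
[ 0.4965517  -0.16346525  0.032     ] 0.14647398442114037 -146.0227517679258
knob 0.1398289105315457 126.61335100394331
```

Run:
```python
from cell import arm
from h import *
o=arm.observe(); M=R.from_rotvec(o["ee_rot"]).as_matrix(); print(M.round(3)); 
y=np.degrees(np.arctan2(M[1,1],M[0,1]));print("yaw of y",y)
for tgt in (37.3,217.3): print((tgt-y+180)%360-180)
# residual: fine tilt
for dz in (142.3,-37.7):pass
```

```text
[[-0.     0.424 -0.906]
 [-0.    -0.906 -0.424]
 [-1.     0.     0.   ]]
yaw of y -64.92295238012483
102.22295238012481
-77.77704761987513
```

Request:
servo_tool:
  plan:
    - [[2,4,0],[0,0,6]]
    - [[4,8,0],[0,0,12]]
    - [[6,12,0],[0,0,18]]
    - [[8,16,0],[0,0,24]]
    - [[10,20,0],[0,0,30]]
    - [[12,24,0],[0,0,36]]
    - [[14,28,0],[0,0,43]]
    - [[16,32,0],[0,0,50]]
    - [[18,36,0],[0,0,57]]
    - [[19,40,0],[0,0,64]]
    - [[20,44,0],[0,0,71]]
    - [[21,47,0],[0,0,78]]
  grip: 0.6

```text
clock: 2.3
position: [0.4752, -0.0933, 0.2271]
ee_rot: [1.035, 1.311, -1.034]
force: [0.7, -0.4, 0.1]
width: 0.596
```

Request:
servo_tool:
  plan:
    - [[1.5,4,0],[0,0,6]]
    - [[3,8,-1],[0,0,12]]
    - [[4.5,11,-4],[0,0,18]]
    - [[5.5,12.8,-7],[0,0,24]]
    - [[5.5,12.8,-9.5],[0,0,24]]
    - [[5.5,12.8,-9.5],[0,0,24]]

```text
clock: 2.9
position: [0.5282, 0.0348, 0.1291]
ee_rot: [0.713, 1.455, -0.717]
force: [-0.8, -0.0, -0.2]
width: 0.602
```

Run:
```python
from cell import arm
from h import *
import pickle
o=arm.observe(); M=R.from_rotvec(o["ee_rot"]).as_matrix(); print(o["clock"],o["position"],np.degrees(np.arctan2(M[1,1],M[0,1])))
for n in ("side","top"):
    p=arm.get_image(n); f=p["frame"].copy()
    q=proj(p,o["position"])[0]; print(n,q)
    u,v=(235,180) if n=="side" else (260,170)
    S=7
    c=cv2.resize(f[v-42:v+42,u-55:u+55],None,fx=S,fy=S,interpolation=cv2.INTER_CUBIC)
    cv2.drawMarker(c,(int((q[0]+.5-u+55)*S),int((q[1]+.5-v+42)*S)),(0,0,255),0,12)
    cv2.imwrite(f"pics/{n}1.png",c)
```

```text
2.9 [0.52820138 0.03478545 0.12913535] 37.53914924031986
side [232.3883597  177.80442224]
top [246.33292841 176.17547816]
```

View pics/side1.png

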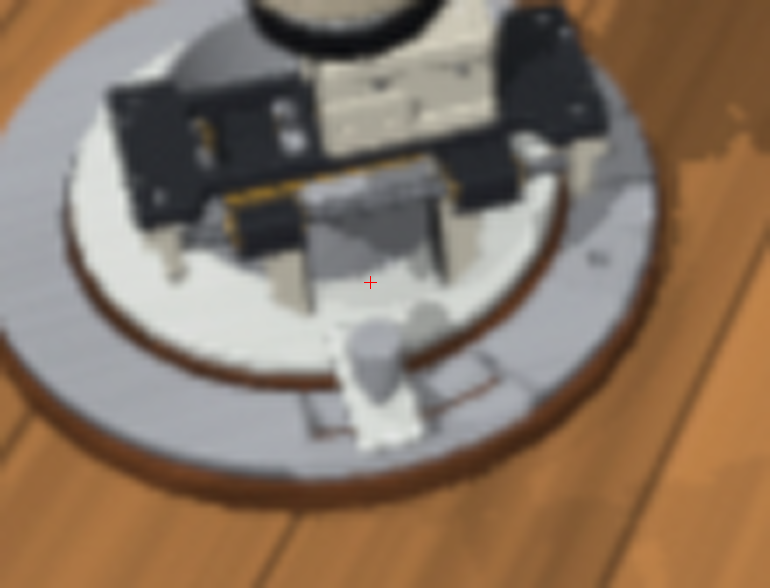

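View pics/top1.png

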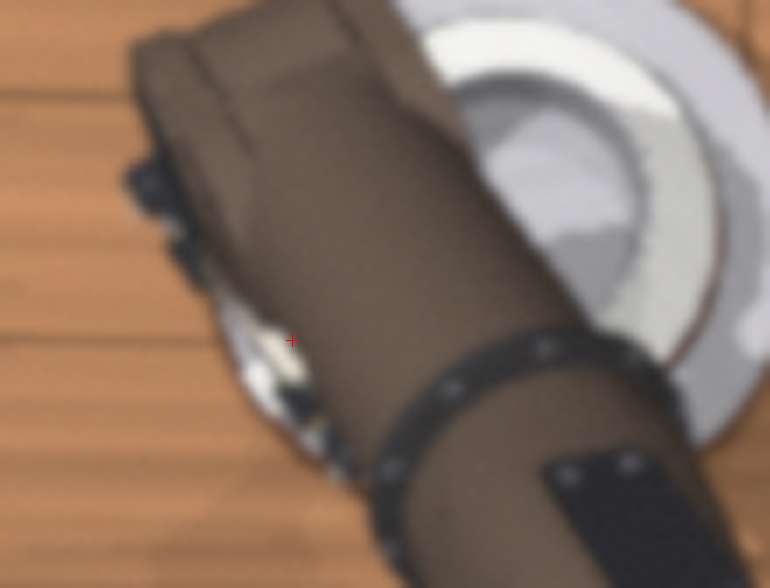

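Request:
servo_tool:
  plan:
    - [[0.1,-0.1,-2],[0,0,0]]
    - [[0.1,-0.1,-4],[0,0,0]]
    - [[0.1,-0.1,-6],[0,0,0]]
    - [[0.1,-0.1,-7.1],[0,0,0]]
    - [[0.1,-0.1,-7.1],[0,0,0]]
    - [[0.1,-0.1,-7.1],[0,0,0]]

```text
clock: 3.6
position: [0.5319, 0.0332, 0.0626]
ee_rot: [0.717, 1.448, -0.716]
force: [0.4, -0.5, 0.0]
width: 0.6
```

```bash
cat > shot.py <<'E'
import sys
from cell import arm
from h import *
o=arm.observe(); M=R.from_rotvec(o["ee_rot"]).as_matrix(); print(o["clock"],o["position"].round(4),"yaw",np.degrees(np.arctan2(M[1,1],M[0,1])).round(2),"F",o["force"].round(2),o["width"])
p=arm.get_image("side"); f=p["frame"]
cv2.imwrite(f"pics/{sys.argv[1]}_raw.png",f)
q=proj(p,o["position"])[0].round().astype(int); u,v=q
c=cv2.resize(f[v-30:v+30,u-38:u+38],None,fx=10,fy=10,interpolation=cv2.INTER_CUBIC)
print("crop origin",u-38,v-30,"scale 10")
cv2.imwrite(f"pics/{sys.argv[1]}.png",c)
E
python3 shot.py s2
```

```text
3.6 [0.5319 0.0332 0.0626] yaw 37.39 F [ 0.38 -0.53  0.05] 0.6004048775107725
crop origin 195 161 scale 10
```

View pics/s2.png

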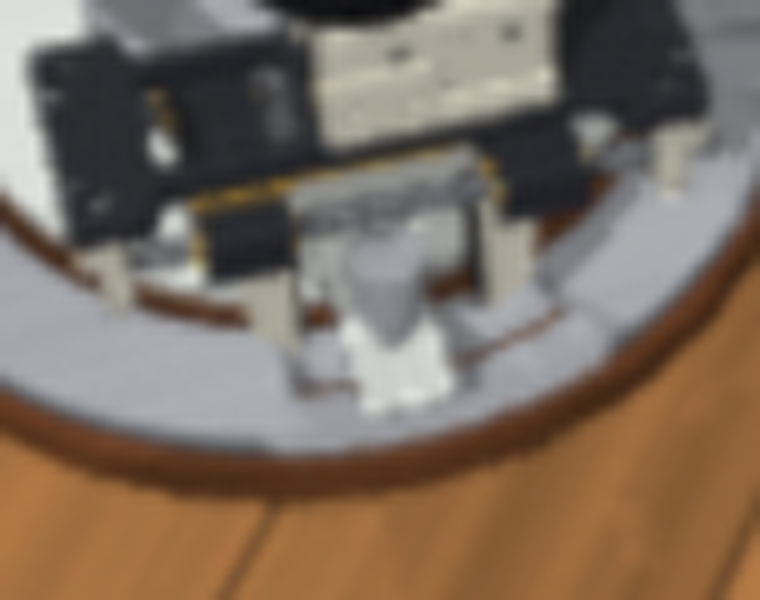

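Request:
servo_tool:
  plan:
    - [[-0.2,0.2,-0.4],[0,0,0]]
    - [[-0.2,0.2,-0.5],[0,0,0]]
    - [[-0.2,0.2,-0.5],[0,0,0]]

```text
clock: 3.95
position: [0.53, 0.0354, 0.0579]
ee_rot: [0.717, 1.448, -0.715]
force: [0.9, -0.0, -1.2]
width: 0.6
```

Close gently.

Request:
servo_tool:
  plan:
    - [[0,0,0],[0,0,0]]
    - [[0,0,0],[0,0,0]]
    - [[0,0,0],[0,0,0]]
    - [[0,0,0],[0,0,0]]
    - [[0,0,0],[0,0,0]]
    - [[0,0,0],[0,0,0]]
  grip: 0.0
  squeeze: 10

```text
clock: 4.55
position: [0.53, 0.0354, 0.0579]
ee_rot: [0.717, 1.448, -0.715]
force: [-0.2, 0.3, 0.5]
width: 0.258
```

```bash
python3 shot.py s3
```

```text
4.55 [0.53   0.0354 0.0579] yaw 37.42 F [-0.2   0.34  0.51] 0.2576495189910875
crop origin 195 163 scale 10
```

View pics/s3.png

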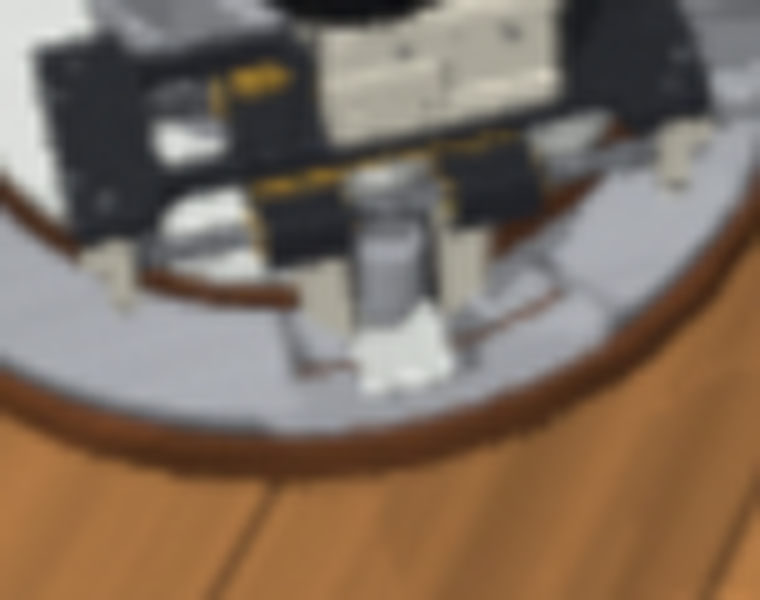

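The knob is held at 23.7 mm. Next: firm up the grip and lift 12.5 mm.

Request:
servo_tool:
  plan:
    - [[0,0,0],[0,0,0]]
    - [[0,0,0],[0,0,0]]
    - [[0,0,0.3],[0,0,0]]
    - [[0,0,0.6],[0,0,0]]
    - [[0,0,0.9],[0,0,0]]
    - [[0,0,1.25],[0,0,0]]
    - [[0,0,1.25],[0,0,0]]
    - [[0,0,1.25],[0,0,0]]
    - [[0,0,1.25],[0,0,0]]
  squeeze: 40

```text
clock: 5.5
position: [0.5298, 0.0352, 0.0703]
ee_rot: [0.717, 1.448, -0.716]
force: [0.5, -1.1, -7.6]
width: 0.248
```

```bash
python3 shot.py s4
```

```text
5.5 [0.5298 0.0352 0.0703] yaw 37.41 F [ 0.52 -1.1  -7.65] 0.24831102626679344
crop origin 195 160 scale 10
```

View pics/s4.png

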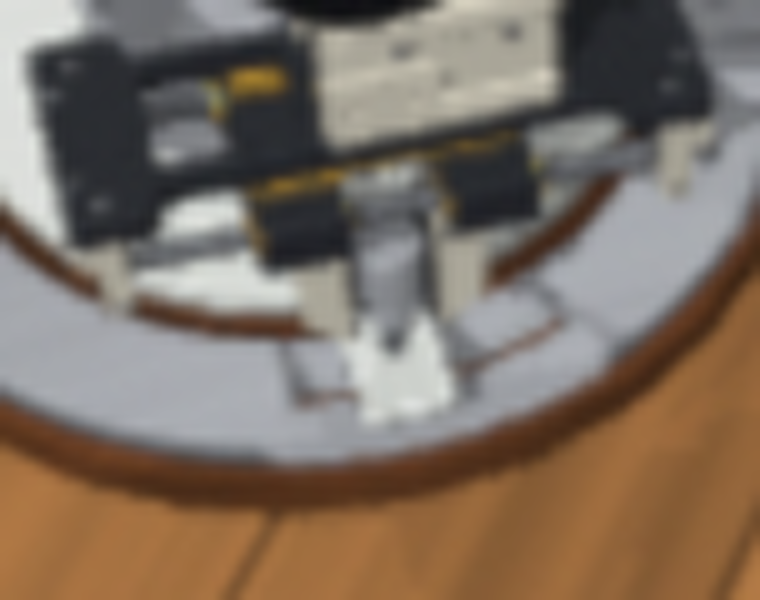

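Run:
```python
import numpy as np
a0=np.radians(127)
for f in (1,3,6,10,14,18,22,26,30,34,37,40,42,44,46,48,50):
    a=a0+np.radians(f); print(f,(14.5*np.array([np.cos(a)-np.cos(a0),np.sin(a)-np.sin(a0)])).round(2))
```

```text
1 [-0.2  -0.15]
3 [-0.59 -0.47]
6 [-1.16 -0.98]
10 [-1.88 -1.69]
14 [-2.54 -2.46]
18 [-3.15 -3.26]
22 [-3.7  -4.11]
26 [-4.19 -5.  ]
30 [-4.62 -5.91]
34 [-4.98 -6.86]
37 [-5.21 -7.58]
40 [-5.4  -8.32]
42 [-5.51 -8.81]
44 [-5.6  -9.31]
46 [-5.67 -9.81]
48 [ -5.72 -10.32]
50 [ -5.75 -10.82]
```

Request:
servo_tool:
  plan:
    - [[-0.2,-0.15,0],[0,0,1]]
    - [[-0.59,-0.47,0],[0,0,3]]
    - [[-1.16,-0.98,0],[0,0,6]]
    - [[-1.88,-1.69,0],[0,0,10]]
    - [[-2.54,-2.46,0],[0,0,14]]
    - [[-3.15,-3.26,0],[0,0,18]]
    - [[-3.7,-4.11,0],[0,0,22]]
    - [[-4.19,-5.0,0],[0,0,26]]
    - [[-4.62,-5.91,0],[0,0,30]]
    - [[-4.82,-6.4,0],[0,0,32]]
    - [[-4.9,-6.63,0],[0,0,33]]
    - [[-4.9,-6.63,0],[0,0,33]]

```text
clock: 6.75
position: [0.4808, -0.0315, 0.0703]
ee_rot: [0.269, 1.553, -0.268]
force: [1.1, -1.3, -7.5]
width: 0.249
```

Request:
servo_tool:
  plan:
    - [[-0.08,-0.23,0],[0,0,1]]
    - [[-0.22,-0.7,0],[0,0,3]]
    - [[-0.38,-1.2,0],[0,0,5]]
    - [[-0.5,-1.69,0],[0,0,7]]
    - [[-0.61,-2.18,0],[0,0,9]]
    - [[-0.7,-2.68,0],[0,0,11]]
    - [[-0.77,-3.18,0],[0,0,13]]
    - [[-0.8,-3.43,0],[0,0,14]]
    - [[-0.8,-3.43,0],[0,0,14]]

```text
clock: 7.65
position: [0.4729, -0.066, 0.0703]
ee_rot: [0.078, 1.568, -0.076]
force: [1.0, -2.0, -9.8]
width: 0.251
```

```bash
python3 shot.py s5
```

```text
7.65 [ 0.4729 -0.066   0.0703] yaw 84.37 F [ 1.01 -1.98 -9.78] 0.25135672586650776
crop origin 224 142 scale 10
```

View pics/s5.png

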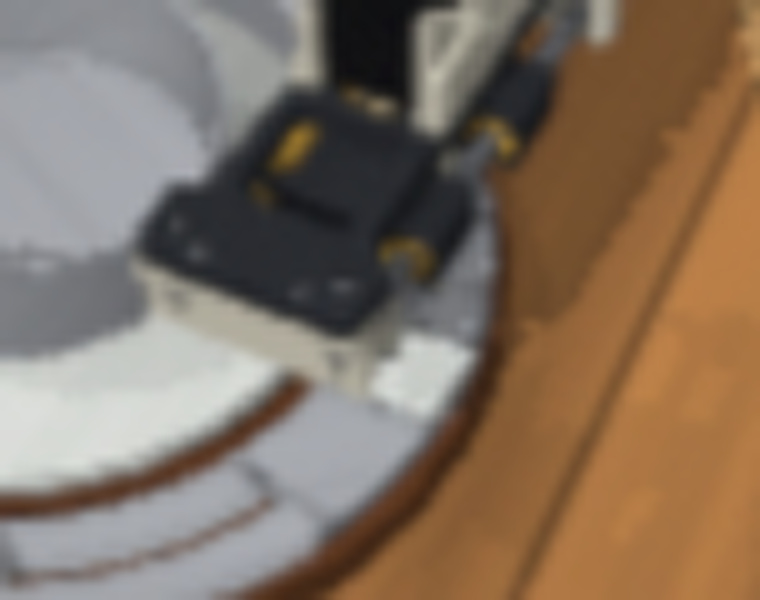

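Request:
servo_tool:
  plan:
    - [[0,0,-0.1],[0,0,0]]
    - [[0,0,-0.15],[0,0,0]]
    - [[0,0,-0.2],[0,0,0]]
    - [[0,0,-0.2],[0,0,0]]
    - [[0,0,-0.2],[0,0,0]]
  squeeze: 20

```text
clock: 8.2
position: [0.473, -0.0657, 0.0683]
ee_rot: [0.078, 1.568, -0.077]
force: [0.5, -1.9, -8.1]
width: 0.259
```

Request:
servo_tool:
  plan:
    - [[0,0,0],[0,0,0]]
    - [[0,0,0],[0,0,0]]
    - [[0,0,0],[0,0,0]]
    - [[0,0,0],[0,0,0]]
  squeeze: 8

```text
clock: 8.6
position: [0.473, -0.0655, 0.0683]
ee_rot: [0.078, 1.568, -0.076]
force: [0.7, 0.6, -7.5]
width: 0.26
```

Request:
servo_tool:
  plan:
    - [[0,0,0],[0,0,0]]
    - [[0,0,0],[0,0,0]]
    - [[0,0,0],[0,0,0]]
    - [[0,0,0],[0,0,0]]
  squeeze: 3

```text
clock: 9.0
position: [0.473, -0.0655, 0.0684]
ee_rot: [0.078, 1.568, -0.076]
force: [-0.2, -1.7, -3.7]
width: 0.256
```

Request:
servo_tool:
  plan:
    - [[0,0,0],[0,0,0]]
    - [[0,0,0],[0,0,0]]
    - [[0,0,0],[0,0,0]]
  grip: 0.36

```text
clock: 9.3
position: [0.4734, -0.0653, 0.0687]
ee_rot: [0.078, 1.567, -0.076]
force: [-0.3, 0.2, -0.8]
width: 0.357
```

Run:
```python
from cell import arm
from h import *
for i in range(6):
    p=arm.get_image("side"); o=arm.observe(); print(o["clock"],o["force"].round(2),o["width"].__round__(3))
r=arm.search_frame(p,"knob"); print(r[:3])
```

```text
9.35 [-0.28 -0.84  1.02] 0.359
9.4 [ 0.52  0.06 -1.05] 0.363
9.45 [0.28 0.3  0.2 ] 0.363
9.5 [-0.44 -0.62  0.71] 0.359
9.55 [-0.08  0.12 -0.4 ] 0.359
9.6 [ 0.6  -0.43 -1.03] 0.358
[]
```

Run:
```python
import numpy as np
for b in (47,53):
  a0=np.radians(127+b)
  print(b)
  for d in (.4,.8,1,1.2,1.6,2,2.4,2.8,3.2,3.6,4,4.5,5,6):
    a=a0+np.radians(d); print(d,(14.5*np.array([np.cos(a)-np.cos(a0),np.sin(a)-np.sin(a0)])).round(2))
```

```text
47
0.4 [-0.01 -0.1 ]
0.8 [-0.02 -0.2 ]
1 [-0.02 -0.25]
1.2 [-0.03 -0.3 ]
1.6 [-0.04 -0.4 ]
2 [-0.04 -0.5 ]
2.4 [-0.05 -0.61]
2.8 [-0.06 -0.71]
3.2 [-0.06 -0.81]
3.6 [-0.07 -0.91]
4 [-0.07 -1.01]
4.5 [-0.07 -1.14]
5 [-0.08 -1.26]
6 [-0.08 -1.52]
53
0.4 [ 0.  -0.1]
0.8 [ 0.  -0.2]
1 [ 0.   -0.25]
1.2 [ 0.  -0.3]
1.6 [ 0.01 -0.4 ]
2 [ 0.01 -0.51]
2.4 [ 0.01 -0.61]
2.8 [ 0.02 -0.71]
3.2 [ 0.02 -0.81]
3.6 [ 0.03 -0.91]
4 [ 0.04 -1.01]
4.5 [ 0.04 -1.14]
5 [ 0.06 -1.26]
6 [ 0.08 -1.52]
```

Request:
servo_tool:
  plan:
    - [[-0.02,-0.2,0],[0,0,1]]
    - [[-0.04,-0.4,0],[0,0,1.5]]
    - [[-0.05,-0.55,0],[0,0,2.2]]
    - [[-0.06,-0.65,0],[0,0,2.6]]
    - [[-0.07,-0.75,0],[0,0,3]]
    - [[-0.08,-0.85,0],[0,0,3.5]]
    - [[-0.08,-0.95,0],[0,0,3.8]]
    - [[-0.08,-0.95,0],[0,0,3.8]]

```text
clock: 10.45
position: [0.4723, -0.0752, 0.0684]
ee_rot: [0.026, 1.569, -0.024]
force: [1.0, 3.9, -0.5]
width: 0.362
```

```bash
cat > fr.py <<'E'
from cell import arm
import numpy as np
from h import R
F=[]
for i in range(5):
    p=arm.get_image("side"); o=arm.observe(); F.append(o["force"])
M=R.from_rotvec(o["ee_rot"]).as_matrix();P=o["position"]
a=np.degrees(np.arctan2(P[1]+.0807,P[0]-.617))%360
print(round(o["clock"],2),P.round(4),"phi",round(a-127,2),"yaw",np.degrees(np.arctan2(M[1,1],M[0,1])).round(2),"F",np.mean(F,0).round(2),"sd",np.std(F,0).round(1))
E
python3 fr.py
```

```text
10.7 [ 0.4722 -0.0752  0.0684] phi 50.83 yaw 88.15 F [ 0.89  2.9  -0.51] sd [0.4 0.1 0.4]
```

Request:
servo_tool:
  plan:
    - [[0,-0.08,0],[0,0,0.3]]
    - [[-0.01,-0.16,0],[0,0,0.6]]
    - [[-0.01,-0.24,0],[0,0,0.9]]
    - [[-0.01,-0.32,0],[0,0,1.2]]
    - [[-0.01,-0.4,0],[0,0,1.6]]
    - [[-0.01,-0.48,0],[0,0,1.9]]
    - [[-0.01,-0.56,0],[0,0,2.2]]
    - [[-0.01,-0.64,0],[0,0,2.5]]
    - [[-0.01,-0.72,0],[0,0,2.8]]
    - [[-0.01,-0.8,0],[0,0,3.2]]
    - [[-0.01,-0.8,0],[0,0,3.2]]

```text
clock: 11.8
position: [0.4721, -0.0834, 0.0684]
ee_rot: [-0.018, 1.57, 0.019]
force: [1.4, 3.7, 0.0]
width: 0.357
```

```bash
python3 fr.py
```

```text
12.05 [ 0.4721 -0.0834  0.0685] phi 54.09 yaw 91.34 F [ 1.08  3.04 -0.42] sd [0.5 0.1 0.2]
```

Request:
servo_tool:
  plan:
    - [[0,-0.06,0],[0,0,0.2]]
    - [[0,-0.12,0],[0,0,0.5]]
    - [[0,-0.18,0],[0,0,0.7]]
    - [[0,-0.24,0],[0,0,1]]
    - [[0.01,-0.3,0],[0,0,1.2]]
    - [[0.01,-0.36,0],[0,0,1.4]]
    - [[0.01,-0.42,0],[0,0,1.7]]
    - [[0.01,-0.42,0],[0,0,1.7]]

```text
clock: 12.85
position: [0.4722, -0.0878, 0.0684]
ee_rot: [-0.041, 1.569, 0.042]
force: [1.7, 3.1, -0.1]
width: 0.355
```

```bash
python3 fr.py
```

```text
13.1 [ 0.4722 -0.0879  0.0684] phi 55.84 yaw 93.02 F [ 1.21  3.58 -0.38] sd [0.5 0.7 0.4]
```

Now I'll use shorter steps.

Request:
servo_tool:
  plan:
    - [[0,-0.05,0],[0,0,0.2]]
    - [[0,-0.1,0],[0,0,0.4]]
    - [[0,-0.15,0],[0,0,0.6]]
    - [[0,-0.2,0],[0,0,0.8]]
    - [[0,-0.2,0],[0,0,0.8]]

```text
clock: 13.6
position: [0.4723, -0.0899, 0.0685]
ee_rot: [-0.052, 1.569, 0.053]
force: [2.0, 4.1, -0.8]
width: 0.36
```

Request:
servo_tool:
  plan:
    - [[0,-0.05,0],[0,0,0.2]]
    - [[0,-0.1,0],[0,0,0.4]]
    - [[0,-0.15,0],[0,0,0.6]]
    - [[0,-0.15,0],[0,0,0.6]]
    - [[0,-0.15,0],[0,0,0.6]]

```text
clock: 14.1
position: [0.4721, -0.0919, 0.0684]
ee_rot: [-0.06, 1.569, 0.06]
force: [1.4, 2.7, -1.4]
width: 0.357
```

```bash
python3 fr.py
```

```text
14.35 [ 0.472  -0.0918  0.0684] phi 57.4 yaw 94.41 F [ 0.81  1.6  -0.3 ] sd [0.2 0.4 0.3]
```

Request:
servo_tool:
  plan:
    - [[0,-0.05,0],[0,0,0.2]]
    - [[0,-0.1,0],[0,0,0.4]]
    - [[0,-0.1,0],[0,0,0.4]]

```text
clock: 14.65
position: [0.4717, -0.0931, 0.0683]
ee_rot: [-0.066, 1.57, 0.066]
force: [0.4, 0.9, -0.9]
width: 0.36
```

```bash
python3 fr.py
```

```text
14.9 [ 0.4718 -0.0933  0.0683] phi 57.94 yaw 94.79 F [ 0.15  0.62 -0.32] sd [0.3 0.3 0.2]
```

The push force has dropped from 3 N to about 0.5 N, so the pin has probably dropped. I'll look.

```bash
python3 shot.py s6
python3 - <<'E'
from cell import arm
import cv2
p=arm.get_image("top");cv2.imwrite("pics/t6.png",cv2.resize(p["frame"][115:235,210:350],None,fx=5,fy=5,interpolation=cv2.INTER_CUBIC))
E
```

```text
14.9 [ 0.4718 -0.0933  0.0683] yaw 94.79 F [-0.31  0.68 -0.05] 0.35926804627911435
crop origin 227 137 scale 10
```

View pics/s6.png

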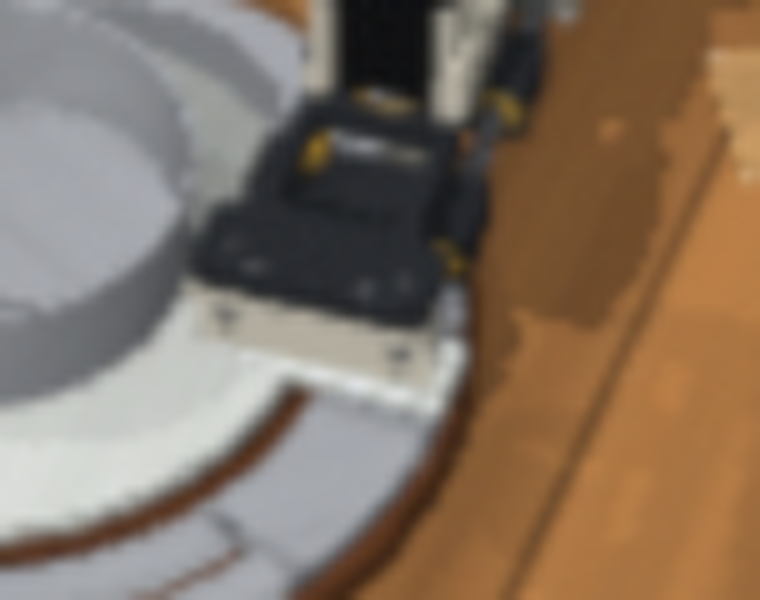

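View pics/t6.png

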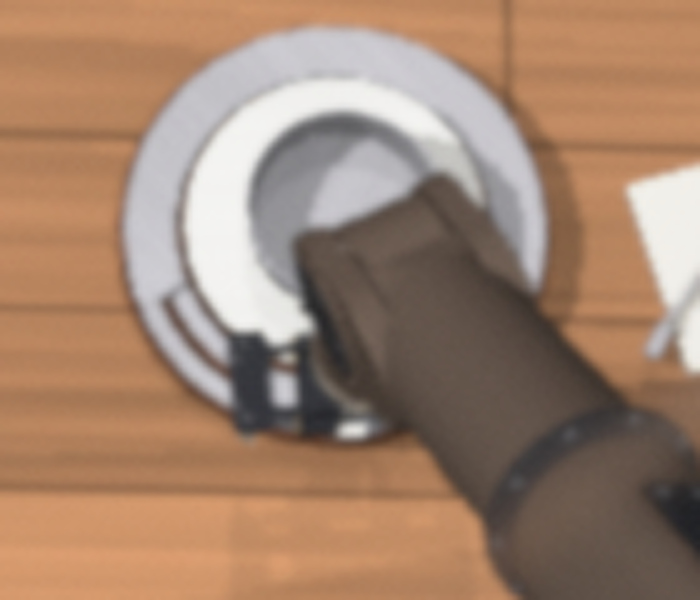

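Request:
servo_tool:
  plan:
    - [[0,0,0],[0,0,0]]
    - [[0,0,0],[0,0,0]]
    - [[0,0,0],[0,0,0]]
    - [[0,0,2],[0,0,0]]
    - [[0,0,6],[0,0,0]]
    - [[0,0,10],[0,0,0]]
    - [[0,-4,12],[0,0,0]]
    - [[0,-8,12],[0,0,0]]
    - [[0,-12,12],[0,0,0]]
  grip: 0.55

```text
clock: 15.9
position: [0.4722, -0.2148, 0.1895]
ee_rot: [-0.068, 1.568, 0.064]
force: [0.8, 0.1, -0.2]
width: 0.546
```

Run:
```python
from cell import arm
from h import *
p=arm.get_image("side");cv2.imwrite("pics/s7.png",cv2.resize(p["frame"][125:215,170:280],None,fx=7,fy=6.6,interpolation=cv2.INTER_CUBIC) if 0 else cv2.resize(p["frame"][127:217,170:280],None,fx=6.5,fy=6.5,interpolation=cv2.INTER_CUBIC))
# expected knob-top pixel in side camera frame, home vs riding, using side axis
ax=np.array([.614,-.0774])
for ph in (54,56,58,60):
    a=np.radians(127.5+ph); k=ax+.145*np.array([np.cos(a),np.sin(a)])
    for z in (.09,.099):
        print(ph,z,((proj(p,[*k,z])[0]+.5-[170,127])*6.5).round())
    print("arm tip",((proj(p,[*(ax+.17*np.array([np.cos(a),np.sin(a)])),.048])[0]+.5-[170,127])*6.5).round())
for n,q in (("side",p),("top",arm.get_image("top"))):
    print(n,[(r["at"],round(r["score"],2)) for r in arm.search_frame(q,"knob")][:3])
    if n=="top": cv2.imwrite("pics/t7.png",cv2.resize(q["frame"][117:207,223:333],None,fx=6.5,fy=6.5,interpolation=cv2.INTER_CUBIC))
```

```text
54 0.09 [620. 253.]
54 0.099 [620. 241.]
arm tip [666. 322.]
56 0.09 [624. 246.]
56 0.099 [624. 234.]
arm tip [670. 314.]
58 0.09 [627. 239.]
58 0.099 [627. 226.]
arm tip [673. 305.]
60 0.09 [629. 232.]
60 0.099 [629. 219.]
arm tip [676. 297.]
side [([263.1, 162.9], 0.38)]
top [([111.2, 210.9], 0.25)]
```

View pics/s7.png

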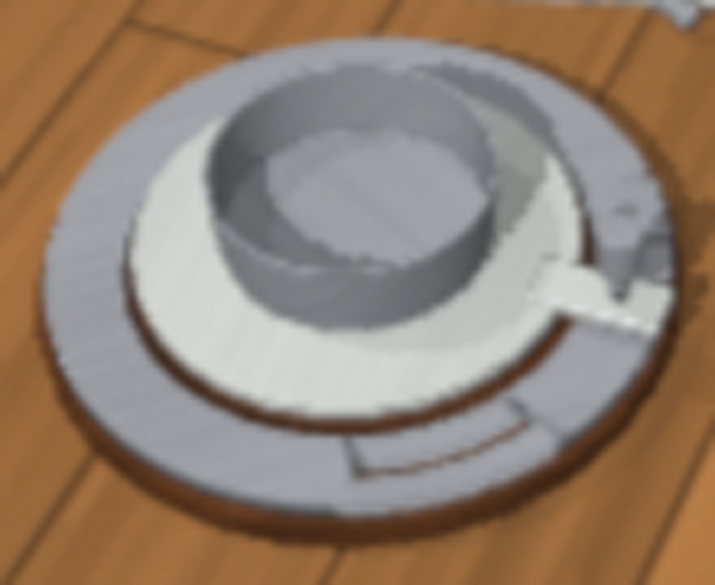

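View pics/t7.png

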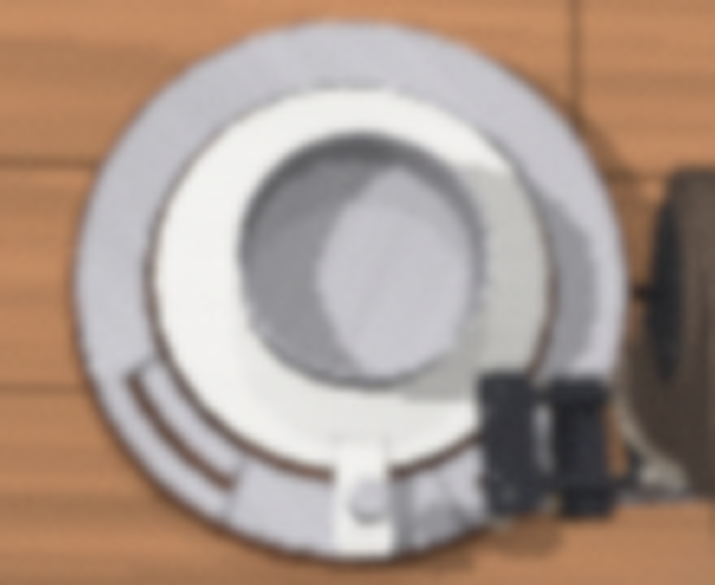

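Run:
```python
from cell import arm
from h import *
import pickle
p=arm.get_image("side");f0=pickle.load(open("ps.pkl","rb"))["side"]["frame"]
def cr(f,u,v): return cv2.resize(cv2.convertScaleAbs(f[v-16:v+16,u-12:u+12],alpha=1.6,beta=-90),None,fx=16,fy=16,interpolation=cv2.INTER_CUBIC)
cv2.imwrite("pics/cmp.png",np.hstack([cr(f0,234,190),cr(p["frame"],266,167)]))
```

```text
(no output)
```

View pics/cmp.png

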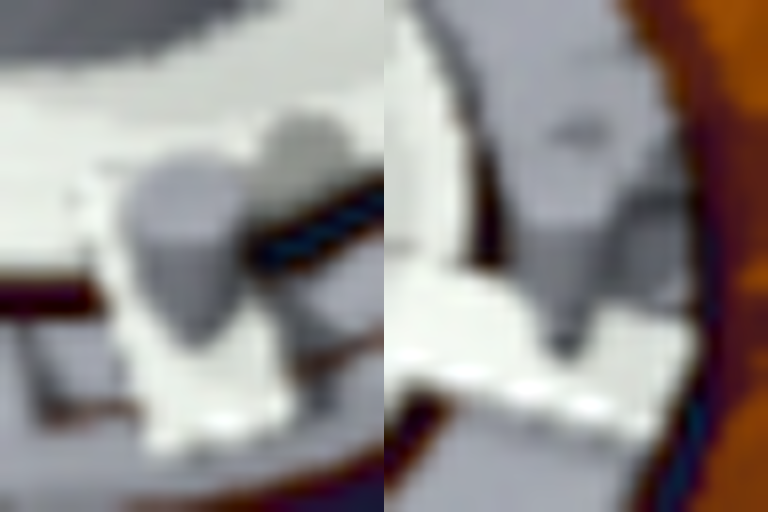

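Run:
```python
from h import *
import pickle
p=pickle.load(open("ps.pkl","rb"))["side"]
ax=np.array([.614,-.0774]);c=p["position"]
for ph,l in ((0,0),(56,0),(56,.003),(56,.006),(56,.009)):
    a=np.radians(127.5+ph);k=ax+.145*np.array([np.cos(a),np.sin(a)])
    d=c[:2]-k;d/=np.linalg.norm(d)
    g=lambda r,z:proj(p,[*(k+r*d),z])[0]
    t=g(.012,.09+l);b=g(.012,.062+l);s=g(.006,.048)
    print(ph,l,"rim-stembottom px*16",(s-t)[1]*16,"knob side",(b-t)[1]*16, "stem visible",(s-b)[1]*16)
```

```text
0 0 rim-stembottom px*16 110.16726530436654 knob side 90.38092446691735 stem visible 19.78634083744919
56 0 rim-stembottom px*16 115.74306201296531 knob side 92.66056572393154 stem visible 23.08249628903377
56 0.003 rim-stembottom px*16 125.87462459494236 knob side 93.02542619523774 stem visible 32.84919839970462
56 0.006 rim-stembottom px*16 136.04649906770373 knob side 93.39246575388324 stem visible 42.65403331382049
56 0.009 rim-stembottom px*16 146.25892875208046 knob side 93.76170194216593 stem visible 52.49722680991454
```

Run:
```python
from cell import arm
from h import *
import pickle
s=arm.get_image("side");t=arm.get_image("top")
P=pickle.load(open("ps.pkl","rb"))
pickle.dump((s,t),open("ps2.pkl","wb"))
g=lambda f:cv2.cvtColor(f,cv2.COLOR_BGR2GRAY)
print(g(P["side"]["frame"])[176:202,228:242]);print(g(s["frame"])[153:179,258:275])
print("top");print(g(P["top"]["frame"])[168:190,238:258]);print(g(t["frame"])[184:204,270:292])
print("SIDE proj")
for n,p,p2,ax in (("side",P["side"],s,[.614,-.0774]),("top",P["top"],t,[.618,-.0816])):
  for ph,l in ((0,0),(56,0),(57,0),(58,0),(56,.009),(57,.009),(58,.009)):
    a=np.radians((127.5 if n=="side" else 126.5)+ph);k=np.array(ax)+.145*np.array([np.cos(a),np.sin(a)])
    print(n,ph,l,"knobtop",proj(p,[*k,.09+l])[0].round(2),"arm end",proj(p,[*(np.array(ax)+.17*np.array([np.cos(a),np.sin(a)])),.048])[0].round(2))
```

```text
[[116 115 116 114 118 136 145 169 178 183 186 187 186 187]
 [125 132 140 137 160 174 177 183 186 186 187 186 186 186]
 [172 174 177 176 182 186 186 186 185 185 185 186 186 186]
 [187 186 186 186 186 186 186 186 186 185 185 185 185 186]
 [189 188 187 187 187 186 187 185 186 186 186 184 183 190]
 [197 191 188 188 187 187 187 188 193 190 190 170 159 161]
 [200 198 198 198 197 196 196 195 198 195 173 153 147 146]
 [201 199 199 196 186 180 178 181 192 193 166 149 146 146]
 [187 183 182 173 163 159 160 163 161 161 153 147 147 144]
 [201 189 172 160 156 156 156 157 154 149 146 145 143 136]
 [204 182 164 159 156 158 158 158 156 140 134 133 122 110]
 [205 174 158 158 159 159 160 157 144 118 110 108  92  73]
 [201 172 150 154 158 159 159 151 122  91  78  69  57  47]
 [192 182 147 135 138 137 134 125 103  74  54  46  44  48]
 [190 197 154 128 129 128 123 115 100  75  53  51  67  77]
 [173 197 158 129 127 127 122 113 102  99  83  88 103 113]
 [130 184 172 141 128 126 122 112 105 123 109 103 115 138]
 [111 181 194 165 136 126 120 113 123 160 143 115 111 125]
 [149 192 205 193 160 130 117 121 162 
[... 6154 characters left out ...]
nobtop [265.67 163.79] arm end [272.81 174.11]
side 58 0 knobtop [265.89 163.24] arm end [273.05 173.46]
side 56 0.009 knobtop [265.46 162.43] arm end [272.55 174.75]
side 57 0.009 knobtop [265.69 161.88] arm end [272.81 174.11]
side 58 0.009 knobtop [265.91 161.33] arm end [273.05 173.46]
top 0 0 knobtop [246.35 177.65] arm end [241.06 183.8 ]
top 56 0 knobtop [279.1  193.75] arm end [278.51 202.26]
top 57 0 knobtop [279.78 193.72] arm end [279.28 202.24]
top 58 0 knobtop [280.46 193.69] arm end [280.06 202.2 ]
top 56 0.009 knobtop [279.29 193.29] arm end [278.51 202.26]
top 57 0.009 knobtop [279.97 193.27] arm end [279.28 202.24]
top 58 0.009 knobtop [280.66 193.24] arm end [280.06 202.2 ]
```

Both checks say the pin is still up. The side view gives a lift of about 6–9 mm, and the nose seems to be just entering the hole's rim, which would explain the lower push force. I'll go back behind the knob and nudge it on.

Request:
servo_tool:
  plan:
    - [[0,4,0],[0,0,0]]
    - [[0,8,0],[0,0,0]]
    - [[0,11,0],[0,0,0]]
    - [[0,12.35,0],[0,0,0]]
    - [[0,12.35,-2],[0,0,0]]
    - [[0,12.35,-5],[0,0,0]]
    - [[0,12.35,-8],[0,0,0]]
    - [[0,12.35,-11],[0,0,0]]
    - [[0,12.35,-12.1],[0,0,0]]
    - [[0,12.35,-12.1],[0,0,0]]
    - [[0,12.35,-12.1],[0,0,0]]
  grip: 0.52

```text
clock: 17.35
position: [0.4727, -0.088, 0.0683]
ee_rot: [-0.068, 1.568, 0.068]
force: [-0.4, -0.4, 0.4]
width: 0.517
```

Request:
servo_tool:
  plan:
    - [[0,0,0],[0,0,0]]
    - [[0,0,0],[0,0,0]]
    - [[0,0,0],[0,0,0]]
    - [[0,0,0],[0,0,0]]
  grip: 0.36

```text
clock: 17.75
position: [0.4729, -0.0882, 0.0688]
ee_rot: [-0.068, 1.568, 0.067]
force: [-0.1, 0.2, 0.3]
width: 0.361
```

```bash
python3 fr.py
```

```text
18.0 [ 0.4727 -0.088   0.0684] phi 55.89 yaw 94.94 F [-0.08 -0.06  0.31] sd [0.4 0.4 0.3]
```

Request:
servo_tool:
  plan:
    - [[0,-0.1,0],[0,0,0]]
    - [[0,-0.2,0],[0,0,0]]
    - [[0,-0.3,0],[0,0,0]]
    - [[0,-0.4,0],[0,0,0]]
    - [[0,-0.5,0],[0,0,0]]
    - [[0,-0.5,0],[0,0,0]]

```text
clock: 18.6
position: [0.4727, -0.0932, 0.0683]
ee_rot: [-0.068, 1.568, 0.067]
force: [0.2, -1.3, 0.2]
width: 0.362
```

```bash
python3 fr.py
```

```text
18.85 [ 0.4727 -0.093   0.0684] phi 57.86 yaw 94.94 F [ 0.1  -0.31  0.09] sd [0.3 0.3 0.2]
```

Request:
servo_tool:
  plan:
    - [[0,-0.04,0],[0,0,0]]
    - [[0,-0.08,0],[0,0,0]]
    - [[0,-0.08,0],[0,0,0]]
    - [[0,-0.08,0],[0,0,0]]

```text
clock: 19.25
position: [0.4727, -0.0938, 0.0684]
ee_rot: [-0.068, 1.568, 0.067]
force: [0.8, -0.4, -1.3]
width: 0.358
```

```bash
python3 fr.py
```

```text
19.5 [ 0.4727 -0.0938  0.0684] phi 58.18 yaw 94.94 F [-0.44 -0.1   0.24] sd [0.9 0.3 0.3]
```

Request:
servo_tool:
  plan:
    - [[0,-0.04,0],[0,0,0]]
    - [[0,-0.08,0],[0,0,0]]
    - [[0,-0.08,0],[0,0,0]]
    - [[0,-0.08,0],[0,0,0]]

```text
clock: 19.9
position: [0.4727, -0.0946, 0.0683]
ee_rot: [-0.068, 1.568, 0.068]
force: [0.2, -0.0, -0.1]
width: 0.363
```

```bash
python3 fr.py
```

```text
20.15 [ 0.4727 -0.0945  0.0684] phi 58.48 yaw 94.94 F [ 0.23  0.31 -0.37] sd [0.5 0.4 0.4]
```

Request:
servo_tool:
  plan:
    - [[0,-0.05,0],[0,0,0]]
    - [[0,-0.05,0],[0,0,0]]
    - [[0,-0.05,0],[0,0,0]]

```text
clock: 20.45
position: [0.4727, -0.0951, 0.0684]
ee_rot: [-0.068, 1.568, 0.068]
force: [-0.6, -0.8, 0.2]
width: 0.358
```

```bash
python3 fr.py
```

```text
20.7 [ 0.4727 -0.095   0.0684] phi 58.68 yaw 94.94 F [ 0.17 -0.02 -0.1 ] sd [0.4 0.2 0.5]
```

Run:
```python
from cell import arm
from h import *
import pickle
s=arm.get_image("side");t=arm.get_image("top")
s2,t2=pickle.load(open("ps2.pkl","rb"))
def cr(f,u,v): return cv2.resize(f[v-16:v+16,u-18:u+18],None,fx=11,fy=11,interpolation=cv2.INTER_CUBIC)
s6=cv2.imread("pics/s6_raw.png")
cv2.imwrite("pics/cmp2.png",np.hstack([cr(s2["frame"],262,170),cr(s["frame"],262,170)]))
g=lambda f:cv2.cvtColor(f,cv2.COLOR_BGR2GRAY).astype(int)
for n,f in (("s6",s6),("retracted",s2["frame"]),("now",s["frame"])): print(n);print(g(f)[172:182,258:275])
```

```text
s6
[[176 175 174 174 173 173 171 153 124 119 156 164 156 187 191 126  69]
 [199 191 185 180 177 176 174 166 148 151 167 175 169 189 173 109  66]
 [217 219 212 205 201 196 187 177 159 165 174 180 189 197 148  81  64]
 [166 183 192 207 222 221 211 202 190 189 184 184 193 178 117  62  61]
 [128 153 162 171 185 189 192 207 219 215 200 194 194 149  86  49  60]
 [143 154 154 155 157 149 158 174 183 184 187 200 198 134  67  44  62]
 [162 165 162 158 155 150 152 154 155 147 157 170 154 103  61  50  71]
 [167 166 166 165 163 163 160 156 154 149 149 142 111  76  52  56  88]
 [167 168 168 168 167 166 165 164 164 162 151 122  85  62  47  60  93]
 [168 168 167 167 167 168 168 168 168 167 151 111  74  54  48  69  95]]
retracted
[[210 210 209 209 207 182 132 102 138 178 191 193 193 194 185 122  66]
 [210 211 210 209 208 200 171 144 170 190 194 194 193 193 168 105  63]
 [212 218 212 207 209 209 202 194 193 194 193 193 194 191 142  79  59]
 [161 177 186 200 218 219 210 205 204 200 195 193 191 172 113  59  59]
 [124 148 157 165 179 183 185 202 218 215 200 192 189 145  82  47  57]
 [137 148 149 149 151
[... 349 characters left out ...]
176 175 174 173 173 167 143 133 159 163 155 184 192 132  74]
 [217 204 199 193 186 180 176 174 162 160 170 176 175 190 171 108  66]
 [193 200 215 220 217 206 197 191 184 179 176 177 179 186 142  79  62]
 [132 154 178 197 194 194 209 219 213 204 193 184 191 176 115  60  60]
 [117 145 156 162 153 160 179 195 191 190 204 218 216 163  90  51  60]
 [142 157 156 153 150 152 156 160 150 159 175 186 181 126  73  49  63]
 [163 166 163 159 159 155 153 152 149 153 156 153 128  88  60  51  71]
 [166 167 166 165 165 164 161 161 161 159 152 138 101  70  52  56  88]
 [167 167 168 168 167 167 165 166 167 165 151 122  85  61  46  61  93]
 [168 168 167 167 167 168 168 169 169 166 150 111  74  54  48  70  94]]
```

View pics/cmp2.png

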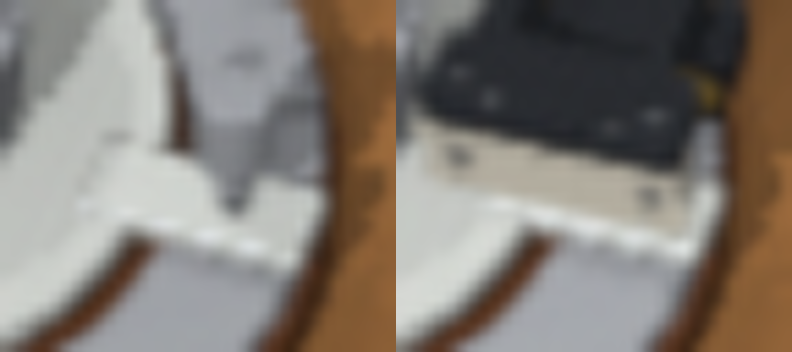

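Request:
servo_tool:
  plan:
    - [[0,-0.05,0],[0,0,0]]
    - [[0,-0.05,0],[0,0,0]]
    - [[0,-0.05,0],[0,0,0]]

```text
clock: 21.1
position: [0.4727, -0.0956, 0.0684]
ee_rot: [-0.068, 1.568, 0.068]
force: [-0.3, 0.1, -0.3]
width: 0.355
```

```bash
cat > ed.py <<'E'
from cell import arm
from h import *
F=[]
for i in range(4):
    s=arm.get_image("side"); o=arm.observe(); F.append(o["force"])
g=lambda f:cv2.cvtColor(f,cv2.COLOR_BGR2GRAY).astype(int)
print(round(o["clock"],2),o["position"].round(4),"F",np.mean(F,0).round(2));print(g(s["frame"])[173:179,260:270])
E
python3 ed.py
```

```text
21.3 [ 0.4727 -0.0955  0.0684] F [-0.53  0.05  0.28]
[[202 200 191 184 179 174 161 161 170 174]
 [216 222 218 209 198 193 186 181 178 180]
 [178 196 194 194 209 220 214 205 198 198]
 [156 162 152 160 179 195 191 190 205 220]
 [155 153 150 152 156 160 150 159 176 186]
 [163 159 159 155 153 152 149 153 155 154]]
```

The arm stayed put while the finger moved on with no force, so the knob has jumped ahead of it. I'll retreat and look.

Request:
servo_tool:
  plan:
    - [[0,0,0],[0,0,0]]
    - [[0,0,0],[0,0,0]]
    - [[0,0,0],[0,0,0]]
    - [[0,0,2],[0,0,0]]
    - [[0,0,6],[0,0,0]]
    - [[0,0,10],[0,0,0]]
    - [[0,-4,12],[0,0,0]]
    - [[0,-8,12],[0,0,0]]
    - [[0,-12,12],[0,0,0]]
  grip: 0.5

```text
clock: 22.2
position: [0.473, -0.2172, 0.1895]
ee_rot: [-0.069, 1.567, 0.067]
force: [-0.6, -0.2, -1.0]
width: 0.497
```

Run:
```python
from cell import arm
from h import *
import pickle
s=arm.get_image("side")
s2,t2=pickle.load(open("ps2.pkl","rb")); P=pickle.load(open("ps.pkl","rb"))
def cr(f,u,v): return cv2.resize(cv2.convertScaleAbs(f[v-16:v+16,u-10:u+10],alpha=1.6,beta=-90),None,fx=13,fy=13,interpolation=cv2.INTER_CUBIC)
cv2.imwrite("pics/cmp3.png",np.hstack([cr(P["side"]["frame"],234,190),cr(s2["frame"],264,167),cr(s["frame"],264,167)]))
g=lambda f:cv2.cvtColor(f,cv2.COLOR_BGR2GRAY).astype(int)
print(g(s["frame"])[157:180,260:272])
```

```text
[[143 158 159 159 159 156 154 155 157 156 152 123]
 [140 157 159 158 156 146 142 143 154 156 154 140]
 [123 150 158 158 149 134 130 133 151 157 152 132]
 [100 143 157 158 154 142 132 142 153 156 137 116]
 [ 81 135 154 156 157 158 154 153 154 153 131 113]
 [ 73 122 151 157 159 160 160 158 153 136 119 111]
 [ 67 110 148 159 159 160 161 159 149 117  98  92]
 [ 64  98 144 161 162 161 161 159 142 114 101  99]
 [ 60  98 134 156 162 161 159 152 125 112 112 113]
 [ 65  95 120 135 141 139 133 125 107 111 116 116]
 [117 102 116 128 132 129 123 114 101 110 116 117]
 [191 169 139 128 130 128 121 111  99 109 115 117]
 [206 182 145 130 131 128 119 112 104 113 125 124]
 [207 199 172 143 132 126 120 134 141 166 182 174]
 [209 208 199 167 139 125 117 162 180 189 195 193]
 [210 209 206 187 160 139 134 174 192 194 194 193]
 [210 211 210 204 195 184 179 189 193 194 195 194]
 [210 219 217 209 203 199 196 195 193 193 193 186]
 [172 190 187 188 204 215 213 204 196 196 195 172]
 [150 156 147 154 172 189 186 185 200 216 212 157]
 [150 148 144 147 150 154 145 154 171 181 175 122]
 [157 152 153 150 147 147 144 146 149 148 124  85]
 [160 160 159 158 155 155 155 155 147 133  97  66]]
```

View pics/cmp3.png

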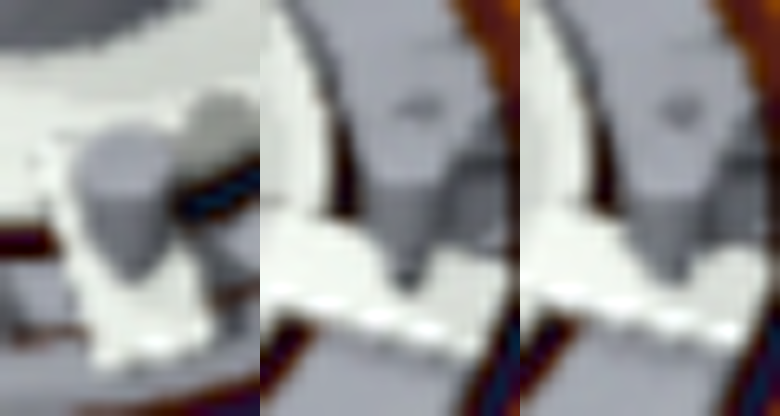

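The third panel now has the home shape: rim to stem is 6.8 px against 6.95 px predicted for home, and it was 8.3 px before. One last check of the tin and the scene.

Run:
```python
from cell import arm
from h import *
t=arm.get_image("top"); cv2.imwrite("pics/end.png",t["frame"])
r=arm.trace(t,"tin")[0]; m=r["pixels"].astype(np.uint8)
ct=max(cv2.findContours(m,cv2.RETR_EXTERNAL,cv2.CHAIN_APPROX_NONE)[0],key=cv2.contourArea).reshape(-1,2)
print(r["score"],cv2.fitEllipse(plane(t,ct,.094)[:,:2].astype(np.float32)),arm.observe()["clock"])
```

```text
0.82 ((0.616506814956665, -0.08264292031526566), (0.14342327415943146, 0.15679588913917542), 78.32933807373047) 22.35
```

View pics/end.png

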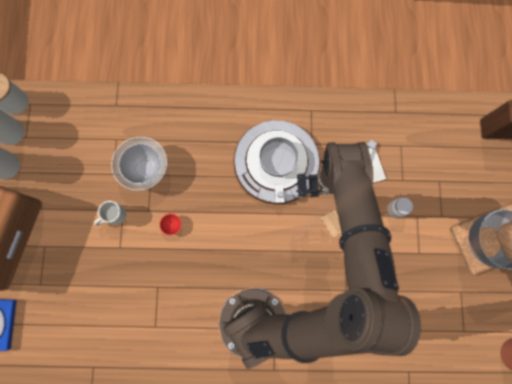

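In the final top view the tin is centred at (278,160), the platter arm points at (280,197), and everything else is where it was.

```bash
python3 -c "
from cell import arm
print(arm.sign_off())"
```

```text
the job is handed in; nothing more can be done
None
```

The pin is home in the first hole and I handed the job in, with the gripper clear of everything. The clock read about 22 s of the 64 s allowed. `sign_off` reports no verdict, so this rests on my own checks.

**What I did:** I gripped the knob and lifted it 12.4 mm; the wrist read about 7.6 N down, which matches the spring. I swung it about 47° counter-clockwise while lifted, then eased the grip so the pin settled on the ring. From there I pushed the knob along with one loosely set finger in small steps, at about 3 N, until the pin dropped.

**Final checks:**
- **Pin:** in the side view the rim-to-stem distance is 6.8 px, against 6.95 px predicted for home. The lift was not measured directly.
- **Hole:** the second (wrong) hole is still visible beyond the arm, so this is the first one.
- **Tin:** it sits within about 2 mm of the axis in the top view.
- **Bystanders:** none has visibly moved, though the robot arm partly hid the spatula and tongs.

**Checks that disagreed:** the push force fell to about 0.5 N and I first took that as the pin dropping. The picture showed it still up on the hole's rim, so I went back and nudged it about 2 mm further. The two cameras also differed by about 4–6 mm on where the axis is, so I averaged them.

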